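Ready the strain viewer for a tint check

TASK

Get the strain viewer ready for a tint check: push the drawn-out tint-plate slide on its side fully home, and push the analyser lever around until it stands on the long zero mark of the dial. Leave the glass on the lamp window and everything else on the bench where it is, and pick nothing up.

Things in the scene. Friction and masses are not known exactly. Their poses are not given: they have to be found in the camera images.
- viewer: strain viewer, fixed: grey lamp base 205 x 180 mm, 45 mm high, with round white lamp window; a steel column (24 mm thick, top at 185 mm), 105 mm along +x, holds the black analyser ring, 118 to 156 mm above the underside. Origin: underside, on the ring's vertical axis. z up, x from the front (lever side, facing the robot) to the column; the slide comes out along +y
- analyser (a joint): angle of the analyser ring about its vertical axis, rad, -1.15 to 1.15; at 0 the lever points along the viewer's -x; grows counter-clockwise seen from above (lever towards -y). The lever is a flat steel bar 10 mm wide, 5 mm thick, out to 97 mm from the axis, with a slot through which the dial's marks show. Friction holds it where it is left; about 1.4 N at the pin turns it
- lever_pin (a point): top centre of the upright steel thumb pin near the lever's end: 10 mm in diameter (12 mm cap), 88 mm from the ring's axis, rising from the lever's upper side, 153 mm above the viewer's underside, to 182 mm above it; nothing stands near it at that height
- pointer (a point): point on the lever's centre line, in its slot, 66 mm from the ring's axis: this is what is brought over the zero mark
- zero_mark (a point): point on the dial's zero mark, 66 mm from the ring's axis, 3 mm below the pointer. The dial, a flat aluminium ring plate 148 mm across under the lever, has 36 black radial marks 10 degrees apart; zero is the one long, thick mark (24 x 4 mm), the others are 7 mm long. The dial is clamped, its zero within 0.6 rad of the viewer's front
- tint_slide (a joint): how far the tint-plate slide is drawn out, m, 0 = fully home (its stop), at most 0.034; friction of about 2.5 N holds it where it is left
- slide_end (a point): centre of the outer face of the slide's upright aluminium end plate: 30 mm wide (viewer x), 36 mm high, 8 mm thick, centred 131 mm above the viewer's underside. The face looks along the viewer's +y, 88 mm from the ring's axis when home. Nothing taller than the lamp base lies outside it
- glass: clear watch glass, 38 mm across and 6 mm thick, lying loose on the lamp window below the analyser; origin at the centre of its underside
- bottle: white bottle with black cap, 42 mm across, 125 mm tall, standing on the side of the viewer away from the slide; origin at the centre of its foot
- pot: low black round pot with frosted lid, 62 mm across, 26 mm tall, in front of the viewer; origin at the centre of its underside
- loupe: black eye loupe standing on end, 33 mm across, 40 mm tall, in front of the viewer; origin at the centre of its underside
- blower: orange rubber-bulb dust blower standing upright, 58 mm across, 112 mm tall; origin at the centre of its foot
- rule: steel rule, 300 x 28 x 4 mm, lying on the bench; origin at the centre of its underside
- tweezers: steel tweezers, 120 mm long, 8 mm high, lying on the bench; origin under their middle
- screwdriver: small screwdriver with wooden handle, 130 mm long, lying on the bench; origin at the underside

How it is judged:
By the outcome, as a careful person would: the job done as asked, in the order asked, and still so for the second after the job is handed in, with the robot touching nothing.
It also fails if it takes over 51 s, if anything falls off the work surface, if the arm or the gripper's body presses on something with over 40 N, if the wrist force passes 120 N, or if a joint passes its speed limit or range.

ROBOT

A 6-joint arm with a two-finger parallel gripper is mounted at the origin on the work surface. World frame = base frame: x ahead of the robot, y to its left, z up, the work surface at z = 0. Lengths are in m, angles in rad, forces in N, time in s.
With the tool pointing down it reaches from about 0.25 to 0.725 m from the base axis. Payload 4 kg.
Tool frame: the origin (TCP) lies midway between the tips of the shut fingers; the grasp point (between the pads) lies 19 mm behind it; z points along the fingers, y is the line along which they close (so a half turn about z gives the same grasp; the last joint's range is limited). The gripper opens to 85 mm and grips with 20 to 120 N. Pads are 22 mm wide; open, the fingers measure 114 mm over their backs; the gripper's body (76 mm by 85 mm) begins 54 mm behind the grasp point. The pads swing forward as they close: fully open they stand 13 mm farther back than shut.
Start: joints at [-1.235, 0.241, 0.005, 1.335, 0, 1.571], TCP at [0.165, -0.472, 0.196] pointing down, gripper open.
Joint ranges: [-2.72, 2.72], [-1.05, 1.87], [-1.09, 1.28], [-1.99, 2.15], [-1.42, 1.44], [-3.14, 3.14]. Speed limits (rad/s): [2.79, 2.79, 3.14, 3.14, 3.14, 3.14].

INTERFACE

Orientations are given as a unit quaternion [w, x, y, z].
In Python, from plant import env gives the robot as it stands.
- The arm moves only by the tool play_rows, never from a script. Its argument "series" is a list of rows, each a list of 2 entries, a list of its own where there are three numbers: the shift along the tool's x, y, z in mm, then the turn, a rotation vector about the tool's x, y, z in rad. In form: [[[x, y, z], [rx, ry, rz]], ...]. A call has 1 to 8 rows; each row shifts and turns the commanded pose from where the row before left it, along the tool's axes as they then stand; what a row does not reach is not made up. A row lasts 1/8 s, in which the tool goes at most 62.5 mm and 10.7 degrees, less where a joint would pass 70% of its speed; a pose out of reach is approached as far as the arm can. A call with a gripper value outside its range is refused whole. "jaw" is the opening, from -1 (shut) to 1 (fully open), so that 0 is half open, set as the call begins (left out, the last holds). The fingers move at their own pace and stop on an object; "grip_force" is the grip in N (left out, the last holds). Time passes only in rows, so rows that do not move let the fingers close. It gives the time, the measured TCP pose, the force, the opening and the grip force at its end, in the units of the state.
- env.get_obs(): the state, without advancing time (a new reading comes with each control period).
- env.capture(name): name is "side" or "top" or "wrist"; returns (picture, depth): 420x560x3 uint8, red, green, blue; 420x560 float32, m along the optical axis (not along the pixel's ray), 0 where there is no reading.
- env.camera_info(name): a dict with "fx", "fy", "cx", "cy" (pixels), "distortion" ([k1, k2, p1, p2, k3] as OpenCV has them; the pictures are not rectified), "pose" (4x4, takes a point from camera to world coordinates); the wrist camera has in their place "tool_from_camera" (4x4, takes a point from camera to tool coordinates, whose origin is the TCP and whose axes are the flange's). Camera axes: x right, y up, looking along -z (the intrinsics and any distortion apply to the point x, -y, -z); pixel columns grow to the right and rows downward; lengths in m; the calibration is good to about 2 mm. A picture is of the moment at which its call begins: read the wrist's pose just before it. camera_info takes no time and is no camera call.
- env.close_job(): hands the job in; it is judged then, once.
The state is a dict: "time": time; "joint_positions": joint angles; "dq": joint speeds; "tau": joint torques, N m; "eef_pos": TCP position; "orientation": TCP orientation; "wrist_force": force on the tool from outside, world axes, zero at the start; "wrist_torque": the same for the moment, N m; "opening": finger opening in m; "grip_force": force on a finger pad.
Only numpy, scipy, OpenCV 4.12 (cv2) and the standard library are available. Lean on these libraries where they do the work, as an engineer would, in place of code of your own. Each camera call takes 0.05 s, during which the arm holds its last target. There are 200 camera calls.

## Working session

There is one attempt and no reset: what is moved stays moved. The work goes in short steps, Python scripts to look and compute and a tool call to move; the robot and the scene stay as the last step left them, time stands still between calls to the robot, and variables do not carry over. Pictures are saved under pics/ and viewed, at most 10 in all, crops included, and the job is handed in when it is done.

Besides the shell and the picture viewer there is one more tool, called after "Call:" as name(argument=value, ...), one argument or row to a line, values as JSON. play_rows: Moves the arm, as the interface text tells. Its arguments: {"type":"object","properties":{"series":{"type":"array","items":{"type":"array"}},"jaw":{"type":"number"},"grip_force":{"type":"number"}},"required":["series"]}

```bash
mkdir -p pics; cat > h.py <<'E'
import numpy as np, cv2
from plant import env
def snap(n,f):
    o=env.get_obs(); p,d=env.capture(n); np.savez('pics/'+f,p=p,d=d,e=o['eef_pos'],q=o['orientation'])
    cv2.imwrite('pics/'+f+'.png',p[:,:,::-1]); return p,d
E
python3 - <<'E'
from h import *
for n in ('top','side'):
    snap(n,n+'1'); c=env.camera_info(n); print(n,{k:(np.round(v,4).tolist()) for k,v in c.items() if k!='name'})
o=env.get_obs();print(o['eef_pos'],o['orientation'],o['time'])
a=cv2.imread('pics/top1.png');b=cv2.imread('pics/side1.png')
E
```

```text
top {'fx': 530.0956, 'fy': 530.0956, 'cx': 268.7842, 'cy': 208.235, 'distortion': [-0.1021, 0.0, 0.0, 0.0, 0.0], 'pose': [[0.0067, 0.975, -0.222, 0.2158], [-1.0, 0.0059, -0.0042, -0.0373], [-0.0028, 0.222, 0.975, 1.6128], [0.0, 0.0, 0.0, 1.0]]}
side {'fx': 388.7153, 'fy': 388.7153, 'cx': 281.4396, 'cy': 208.7202, 'distortion': [-0.0854, 0.0, 0.0, 0.0, 0.0], 'pose': [[-0.809, 0.419, -0.4122, 0.0677], [-0.5877, -0.5688, 0.5754, 0.6286], [0.0066, 0.7078, 0.7064, 0.9323], [0.0, 0.0, 0.0, 1.0]]}
[ 0.16456374 -0.47146275  0.19508807] [-9.58949899e-04  9.85934598e-01  1.67128773e-01 -1.46063604e-04] 0.1
```

View pics/top1.png

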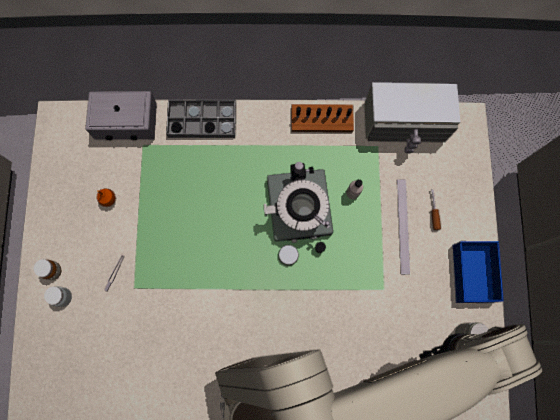

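View pics/side1.png

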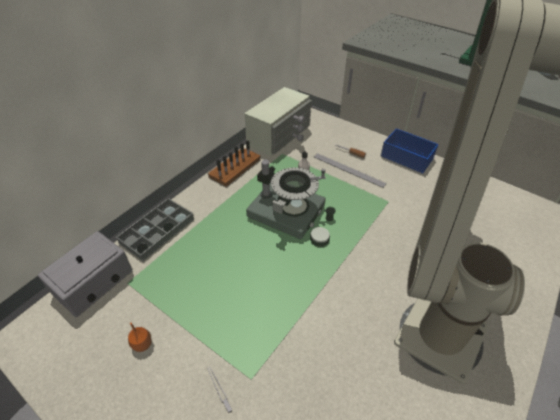

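The top view shows the ring at about (303,206), the column at (298,170), the slide end at (269,210) and the lever near (324,224). I'll enlarge that area and compute world positions.

```bash
cat >> h.py <<'E'
def world(f,n,pts=None):
    """world coords image (HxWx3) from saved capture f"""
    z=np.load('pics/'+f+'.npz'); d=z['d']; c=env.camera_info(n)
    K=np.array([[c['fx'],0,c['cx']],[0,c['fy'],c['cy']],[0,0,1]])
    v,u=np.mgrid[:420,:560]
    n_=cv2.undistortPoints(np.stack([u,v],-1).reshape(-1,1,2).astype(float),K,np.array(c['distortion'])).reshape(420,560,2)
    P=np.stack([n_[...,0]*d,-n_[...,1]*d,-d],-1)
    if n=='wrist':
        from scipy.spatial.transform import Rotation as R
        T=np.eye(4);q=z['q'];T[:3,:3]=R.from_quat(q[[1,2,3,0]]).as_matrix();T[:3,3]=z['e'];T=T@c['tool_from_camera']
    else: T=np.array(c['pose'])
    return P@T[:3,:3].T+T[:3,3], z['p']
def crop(f,u0,v0,u1,v1,s):
    a=cv2.imread('pics/'+f+'.png')[v0:v1,u0:u1]; cv2.imwrite('pics/'+f+'_c.png',cv2.resize(a,None,fx=s,fy=s,interpolation=cv2.INTER_CUBIC))
E
python3 - <<'E'
from h import *
W,p=world('top1','top')
for u,v in [(303,186),(303,227),(282,206),(324,206),(298,168),(269,210),(265,210),(324,224),(321,221),(326,227),(288,255),(320,247)]: print(u,v,W[v,u].round(3))
crop('top1',255,150,370,240,6)
print(env.camera_info('wrist'))
E
```

```text
303 186 [ 0.616 -0.129  0.146]
303 227 [ 0.495 -0.127  0.15 ]
282 206 [ 0.556 -0.068  0.147]
324 206 [ 0.558 -0.188  0.144]
298 168 [ 0.656 -0.112  0.19 ]
269 210 [ 0.547 -0.031  0.135]
265 210 [ 0.543 -0.02   0.154]
324 224 [ 0.503 -0.186  0.155]
321 221 [ 0.514 -0.179  0.145]
326 227 [ 0.494 -0.191  0.158]
288 255 [ 0.433 -0.089  0.027]
320 247 [ 0.455 -0.184  0.043]
{'fx': 323.0390508128638, 'fy': 323.0390508128638, 'cx': 277.77372061980003, 'cy': 214.73265670845626, 'distortion': array([-0.04294559,  0.        ,  0.        ,  0.        ,  0.        ]), 'tool_from_camera': array([[-3.04830285e-04,  9.55057457e-01,  2.96420580e-01,
         7.55750610e-02],
       [ 9.99999896e-01,  3.91872412e-04, -2.34229405e-04,
         6.36182794e-04],
       [-3.39861587e-04,  2.96420477e-01, -9.55057477e-01,
        -1.78370469e-01],
       [ 0.00000000e+00,  0.00000000e+00,  0.00000000e+00,
         1.00000000e+00]])}
```

View pics/top1_c.png

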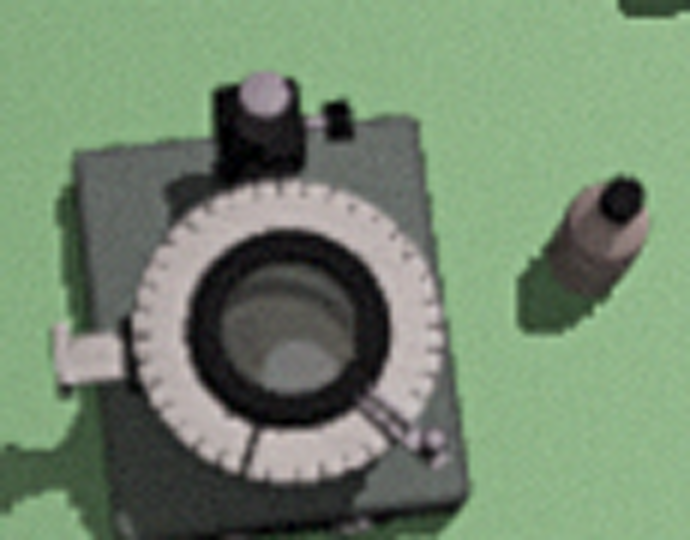

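The crop shows the zero mark at crop (248,452), the lever at lower right with its pin at (428,443), and the slide end at (65,360). Next I'll move the wrist camera over the viewer.

Call:
play_rows(
  series=[
    [[45,-22,-35],[0,0,0]],
    [[51,-27,-20],[0,0,0]],
    [[51,-27,-20],[0,0,0]],
    [[51,-27,-20],[0,0,0]],
    [[51,-27,-20],[0,0,0]],
    [[51,-27,-20],[0,0,0]],
    [[51,-27,-20],[0,0,0]],
    [[51,-27,0],[0,0,0]],
  ],
  jaw=-1,
)

```text
time: 1.1
eef_pos: [0.4764, -0.139, 0.3524]
orientation: [0.001, 0.986, 0.167, 0.001]
wrist_force: [0.6, -1.0, -0.3]
opening: -0.0003
grip_force: 0.0
```

Call:
play_rows(
  series=[
    [[0,0,0],[0,0,0.108]],
    [[0,0,0],[0,0,0.108]],
    [[0,0,0],[0,0,0]],
  ],
)

```text
time: 1.48
eef_pos: [0.4747, -0.1401, 0.3504]
orientation: [-0.0, 0.998, 0.061, -0.001]
wrist_force: [-0.3, -0.2, -0.1]
opening: 0.0002
grip_force: 0.0
```

```bash
python3 - <<'E'
from h import *
snap('wrist','w1'); o=env.get_obs(); print(o['eef_pos'],o['orientation'],o['time'],o['wrist_force'])
E
```

```text
[ 0.47463296 -0.14027481  0.35049301] [-1.48649283e-04  9.98146260e-01  6.08589106e-02 -4.64241994e-04] 1.525 [-0.06736454 -0.04514406  0.70374012]
```

View pics/w1.png

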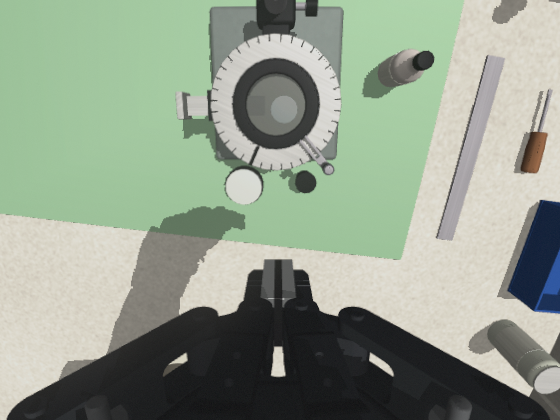

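The wrist view shows the ring at (276,103), the zero mark at about (254,156), the lever pin at (328,169) and the slide plate at (181,105). The fingers are well clear. Next I'll extract the geometry.

```bash
cat >> h.py <<'E'
from scipy.optimize import least_squares
def analyse(f,c=None):
    W,p=world(f,'wrist'); g=cv2.cvtColor(p,cv2.COLOR_RGB2GRAY); z=W[...,2]
    if c is None: c=np.array([.556,-.128])
    for _ in range(4):   # dial outer rim: bright plate pixels, outermost per bearing
        r=np.hypot(W[...,0]-c[0],W[...,1]-c[1]); a=np.arctan2(W[...,1]-c[1],W[...,0]-c[0])
        m=(z>.138)&(z<.156)&(r<.080)&(r>.05)&(g>120)
        b=np.floor(np.degrees(a)/4).astype(int); P=[]
        for k in np.unique(b[m]):
            if -40<4*k<50: continue
            i=np.where(m&(b==k)); j=np.argsort(r[i])[-4:]; P.append(np.c_[W[...,0][i][j],W[...,1][i][j]].mean(0))
        P=np.array(P); s=least_squares(lambda x:np.hypot(P[:,0]-x[0],P[:,1]-x[1])-x[2],[*c,.073],loss='soft_l1',f_scale=.001).x; c=s[:2]
    r=np.hypot(W[...,0]-c[0],W[...,1]-c[1]); a=np.degrees(np.arctan2(W[...,1]-c[1],W[...,0]-c[0]))%360
    print('axis',c.round(4),'rim r',s[2].round(4),'dial z',np.median(z[m]).round(4))
    m=(r>.056)&(r<.064)&(z>.138)&(z<.16)
    h=[(k,int(g[m&(abs(a-k)<1)].min(initial=255)),int(np.mean(g[m&(abs(a-k)<1)]))) for k in range(150,280,2)]
    print('dark bearings',[x for x in h if x[2]<150])
    m=(z>.168)&(z<.2)&(r<.1)&(r>.075)&(a>150)&(a<290)
    if m.any(): q=np.c_[W[m][:,:2]]; q=q.mean(0); print('pin',q.round(4),m.sum(),z[m].max(),'r',np.hypot(*(q-c)),'bearing',np.degrees(np.arctan2(*(q-c)[::-1]))%360)
    return W,g,c,r,a
E
python3 - <<'E'
from h import *
W,g,c,r,a=analyse('w1'); z=W[...,2]
m=(z>.12)&(z<.16)&(r>.08)&(r<.14)&(a>60)&(a<130)
q=W[m]; print('slide n',m.sum(),q.min(0).round(4),q.max(0).round(4))
d=q[:,:2]-c; far=q[np.hypot(*d.T)>np.hypot(*d.T).max()-.007]; print(far.mean(0),far.min(0),far.max(0))
# base top: yaw
m=((z>.038)&(z<.052)&(r<.16)).astype(np.uint8); pts=W[m>0][:,:2].astype(np.float32); print(cv2.minAreaRect(pts*1000))
m=(z>.17)&(z<.2)&(abs(a-10)<20)&(r>.08)&(r<.13);print('col',W[m].mean(0),m.sum())
for y in (-1,):print(np.round(g[135:172,240:270][::3,::2],0))
E
```

```text
axis [ 0.5604 -0.1278] rim r 0.0729 dial z 0.1474
dark bearings [(162, 51, 59), (164, 52, 110), (222, 122, 139), (228, 120, 130)]
pin [ 0.5016 -0.1915] 115 0.18626075069759085 r 0.08668471831300595 bearing 227.26258355855612
slide n 733 [ 0.5322 -0.0501  0.1204] [ 0.5627 -0.0157  0.1532]
[ 0.54680022 -0.02020303  0.15107337] [ 0.53223062 -0.02552335  0.14896085] [ 0.56132297 -0.01568145  0.15317822]
((566.4019165039062, -159.12493896484375), (255.51539611816406, 245.42047119140625), 6.668223857879639)
col [ 0.65368982 -0.11614092  0.17742135] 82
[[207 165 106  53  54  55  57  56  56  58  58  58  59  57  54]
 [204 203 204 189  78  51  55  54  57  56  57  57  58  58  59]
 [205 206 207 206 206 177  79  54  54  55  55  56  55  56  58]
 [200 202 204 207 207 191 190 181 145  54  50  53  55  55  54]
 [202 204 203 201 203 205 207 208  82  61 193 134  93  67  50]
 [200 202 202 202 204 204 202 108  53 168 207 209 208 209 206]
 [199 198 189 199 202 203 186  53  94 204 203 204 207 208 208]
 [198 122 194 200 200 197  90  52 187 202 203 205 204 202 204]
 [ 89 173 201 200 198 148  51 163 199 197 201 204 203 204 205]
 [109 110 111 146 179  55  69 195 197 198 200 181 197 199 203]
 [101  88  86  86  91  88 125 185 199 202 134 183 197 199 199]
 [ 60  67  68  57  52  50  51  80 110 113 109 166 187 194 192]
 [217 217 218 218 217 197 128  58  49  78 110 111 111 109 154]]
```

Call:
play_rows(
  series=[
    [[29,-50,0],[0,0,0]],
    [[29,-50,0],[0,0,0]],
    [[29,-50,20],[0,0,0]],
    [[0,0,52],[0,0,0]],
    [[0,0,52],[0,0,0]],
    [[0,0,52],[0,0,0]],
    [[0,0,52],[0,0,0]],
    [[0,0,0],[0,0,0]],
  ],
)

```text
time: 2.52
eef_pos: [0.5388, 0.0184, 0.1187]
orientation: [-0.0, 0.998, 0.06, -0.005]
wrist_force: [0.4, -0.2, 0.1]
opening: -0.0002
grip_force: 0.0
```

Call:
play_rows(
  series=[
    [[0,10,0],[0,0,0]],
    [[0,8,0],[0,0,0]],
    [[0,6,0],[0,0,0]],
    [[0,6,0],[0,0,0]],
    [[0,0,0],[0,0,0]],
  ],
)

```text
time: 3.15
eef_pos: [0.5471, -0.0114, 0.1233]
orientation: [0.0, 0.998, 0.059, 0.0]
wrist_force: [0.5, 0.7, 0.1]
opening: 0.0002
grip_force: 0.0
```

Call:
play_rows(
  series=[
    [[0,4,0],[0,0,0]],
    [[0,4,0],[0,0,0]],
    [[0,0,0],[0,0,0]],
  ],
)

```text
time: 3.52
eef_pos: [0.5478, -0.019, 0.1228]
orientation: [0.0, 0.998, 0.06, -0.0]
wrist_force: [0.6, 0.5, 0.8]
opening: 0.0004
grip_force: 0.0
```

Call:
play_rows(
  series=[
    [[0,3,0],[0,0,0]],
    [[0,3,0],[0,0,0]],
    [[0,0,0],[0,0,0]],
  ],
)

```text
time: 3.9
eef_pos: [0.5485, -0.025, 0.1229]
orientation: [-0.0, 0.998, 0.06, 0.0]
wrist_force: [-0.2, 0.1, 0.3]
opening: -0.0
grip_force: 0.0
```

```bash
python3 - <<'E'
from h import *
snap('wrist','w2'); p,d=snap('side','s2'); 
a=cv2.imread('pics/w2.png')[0:420]; b=cv2.resize(cv2.imread('pics/s2.png')[120:260,220:360],(420,420),interpolation=cv2.INTER_CUBIC)
cv2.imwrite('pics/m2.png',cv2.resize(np.hstack([a[:,100:480],b]),(800,420)))
o=env.get_obs();print(o['wrist_force'],o['time'])
E
```

```text
[-0.27275902 -0.46058081  0.46742263] 4.0
```

View pics/m2.png

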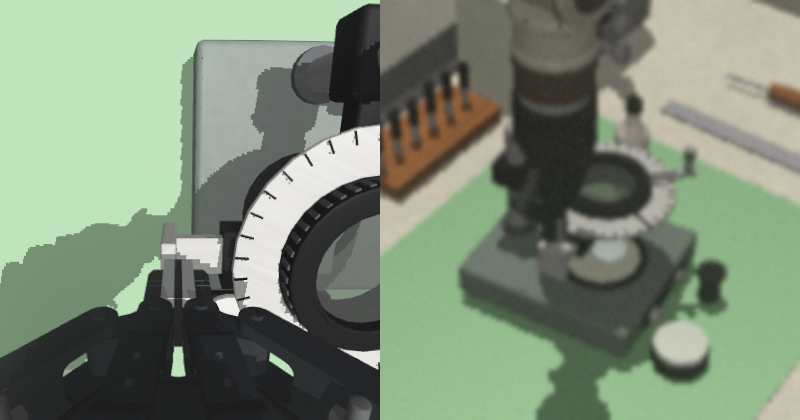

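```bash
python3 - <<'E'
from h import *
W,p=world('w2','wrist'); z=W[...,2]
c=np.array([.5604,-.1278]);y=.124;d=W[...,:2]-c
X=d[...,0]*np.cos(y)+d[...,1]*np.sin(y);Y=-d[...,0]*np.sin(y)+d[...,1]*np.cos(y)
V=np.stack([X,Y,z],-1)*1000
for v in range(220,312,8): print(v,[tuple(V[v,u].round().astype(int).tolist()) for u in range(248,300,6)])
E
```

```text
220 [(-21, 132, 3), (-21, 126, 3), (-21, 120, 2), (-22, 114, 2), (-21, 109, 3), (-21, 103, 3), (-22, 97, 2), (-21, 91, 3), (-8, 88, 45)]
228 [(-29, 132, 3), (-30, 126, 2), (-30, 120, 3), (15, 109, 128), (15, 106, 127), (-30, 103, 3), (-30, 97, 2), (-30, 91, 2), (-14, 88, 47)]
236 [(-38, 132, 2), (-38, 127, 2), (-38, 121, 2), (15, 109, 140), (15, 106, 140), (10, 103, 129), (11, 99, 130), (11, 96, 131), (11, 93, 132)]
244 [(-47, 133, 2), (-47, 127, 2), (14, 112, 149), (15, 109, 151), (15, 106, 152), (7, 103, 133), (7, 99, 134), (7, 96, 133), (7, 93, 132)]
252 [(-55, 133, 2), (-56, 127, 2), (10, 112, 151), (10, 109, 151), (10, 106, 151), (3, 103, 134), (3, 99, 134), (3, 96, 135), (3, 93, 134)]
260 [(-64, 133, 2), (-64, 127, 2), (5, 112, 150), (12, 108, 164), (12, 105, 164), (12, 103, 165), (12, 100, 164), (12, 97, 164), (-3, 92, 133)]
268 [(-73, 134, 3), (-73, 127, 2), (-74, 121, 1), (12, 108, 172), (12, 105, 172), (12, 103, 172), (12, 100, 172), (12, 97, 172), (-7, 92, 134)]
276 [(8, 116, 171), (7, 113, 171), (8, 111, 172), (12, 108, 180), (12, 105, 179), (12, 103, 180), (12, 100, 179), (12, 98, 179), (8, 95, 172)]
284 [(8, 116, 179), (8, 113, 178), (8, 110, 179), (12, 107, 186), (12, 105, 187), (12, 103, 187), (12, 100, 186), (12, 98, 187), (8, 95, 179)]
292 [(8, 115, 185), (8, 112, 186), (8, 110, 185), (12, 107, 192), (12, 105, 193), (12, 103, 192), (12, 100, 193), (12, 98, 192), (8, 95, 186)]
300 [(13, 114, 199), (15, 111, 202), (14, 109, 202), (13, 107, 200), (11, 105, 196), (11, 103, 196), (11, 100, 196), (13, 98, 200), (14, 96, 201)]
308 [(14, 113, 206), (14, 111, 206), (13, 109, 204), (13, 107, 205), (8, 105, 197), (7, 103, 196), (13, 101, 204), (13, 99, 205), (13, 96, 205)]
```

```bash
python3 - <<'E'
from h import *
for f in('w1','w2'):
  W,p=world(f,'wrist'); z=np.load('pics/'+f+'.npz'); dd=z['d']; print(f,z['e'].round(4))
  for v in range(246,276,2): print(v,[(round(float(W[v,u,2]-z['e'][2]),3),round(float(dd[v,u]),3)) for u in (268,274,284,290)])
E
```

```text
w1 [ 0.4747 -0.1401  0.3504]
246 [(-0.351, 0.572), (-0.35, 0.571), (-0.35, 0.57), (-0.349, 0.57)]
248 [(-0.351, 0.573), (-0.349, 0.57), (-0.351, 0.572), (-0.35, 0.572)]
250 [(-0.35, 0.572), (-0.35, 0.572), (-0.351, 0.573), (-0.349, 0.572)]
252 [(-0.35, 0.574), (-0.351, 0.575), (-0.35, 0.574), (-0.352, 0.576)]
254 [(-0.351, 0.576), (-0.35, 0.575), (-0.35, 0.575), (-0.35, 0.575)]
256 [(-0.351, 0.577), (-0.349, 0.575), (-0.349, 0.575), (-0.351, 0.577)]
258 [(-0.349, 0.576), (-0.351, 0.578), (-0.35, 0.577), (-0.352, 0.58)]
260 [(0.041, 0.15), (0.041, 0.151), (0.041, 0.151), (0.041, 0.151)]
262 [(0.043, 0.149), (0.044, 0.148), (0.043, 0.149), (0.042, 0.149)]
264 [(0.178, 0.0), (0.045, 0.147), (0.045, 0.147), (0.045, 0.147)]
266 [(0.046, 0.146), (0.047, 0.145), (0.047, 0.145), (0.047, 0.145)]
268 [(0.05, 0.142), (0.05, 0.142), (0.05, 0.141), (0.049, 0.143)]
270 [(0.051, 0.141), (0.051, 0.141), (0.051, 0.14), (0.052, 0.14)]
272 [(0.054, 0.138), (0.053, 0.139), (0.052, 0.14), (0.052, 0.139)]
274 [(0.055, 0.137), (0.054, 0.138), (0.054, 0.138), (0.056, 0.136)]
w2 [ 0.5485 -0.025   0.1229]
246
[... 315 characters left out ...]
83), (0.01, 0.183)]
256 [(0.028, 0.164), (0.028, 0.163), (0.01, 0.184), (0.011, 0.182)]
258 [(0.029, 0.164), (0.028, 0.164), (0.012, 0.182), (0.01, 0.184)]
260 [(0.041, 0.15), (0.041, 0.151), (0.041, 0.15), (0.041, 0.15)]
262 [(0.043, 0.148), (0.043, 0.148), (0.042, 0.149), (0.044, 0.148)]
264 [(0.045, 0.146), (0.045, 0.146), (0.045, 0.147), (0.044, 0.147)]
266 [(0.047, 0.144), (0.047, 0.144), (0.047, 0.145), (0.047, 0.144)]
268 [(0.049, 0.143), (0.05, 0.142), (0.049, 0.143), (0.049, 0.143)]
270 [(0.052, 0.14), (0.051, 0.141), (0.052, 0.14), (0.051, 0.141)]
272 [(0.054, 0.138), (0.053, 0.139), (0.052, 0.14), (0.053, 0.139)]
274 [(0.055, 0.136), (0.055, 0.137), (0.055, 0.137), (0.055, 0.137)]
```

Finger depth readings put the real tips about 39 mm above the stated TCP, so they passed over the plate. That matches the zero contact force. I'll back out, go lower and push again.

Call:
play_rows(
  series=[
    [[0,-18,0],[0,0,0]],
    [[0,-20,0],[0,0,0]],
    [[0,0,16],[0,0,0]],
    [[0,0,16],[0,0,0]],
    [[0,0,0],[0,0,0]],
  ],
)

```text
time: 4.62
eef_pos: [0.5424, 0.0145, 0.0897]
orientation: [-0.0, 0.998, 0.061, -0.002]
wrist_force: [-0.1, -0.4, -0.2]
opening: 0.0003
grip_force: 0.0
```

Call:
play_rows(
  series=[
    [[0,10,0],[0,0,0]],
    [[0,10,0],[0,0,0]],
    [[0,5,0],[0,0,0]],
    [[0,3,0],[0,0,0]],
    [[0,3,0],[0,0,0]],
    [[0,0,0],[0,0,0]],
  ],
)

```text
time: 5.38
eef_pos: [0.5478, -0.0183, 0.091]
orientation: [0.0, 0.998, 0.06, 0.0]
wrist_force: [0.3, 1.0, 0.4]
opening: 0.0002
grip_force: 0.3
```

Call:
play_rows(
  series=[
    [[0,3,0],[0,0,0]],
    [[0,3,0],[0,0,0]],
    [[0,3,0],[0,0,0]],
  ],
)

```text
time: 5.75
eef_pos: [0.5486, -0.0258, 0.0909]
orientation: [-0.001, 0.998, 0.06, -0.0]
wrist_force: [-1.1, 9.0, 3.4]
opening: -0.0003
grip_force: 4.6
```

Call:
play_rows(
  series=[
    [[0,2,0],[0,0,0]],
    [[0,2,0],[0,0,0]],
    [[0,0,0],[0,0,0]],
  ],
)

```text
time: 6.12
eef_pos: [0.5485, -0.0256, 0.091]
orientation: [-0.005, 0.998, 0.062, -0.0]
wrist_force: [-2.5, 15.5, 4.0]
opening: -0.0003
grip_force: 7.8
```

```bash
cat >> h.py <<'E'
def vf(f):
    W,p=world(f,'wrist');c=np.array([.5604,-.1278]);y=.124;d=W[...,:2]-c
    return np.stack([d[...,0]*np.cos(y)+d[...,1]*np.sin(y),-d[...,0]*np.sin(y)+d[...,1]*np.cos(y),W[...,2]],-1)*1000
E
python3 - <<'E'
from h import *
snap('wrist','w3'); V=vf('w3'); o=env.get_obs(); print(o['eef_pos'],o['wrist_force'])
m=(V[...,2]>146)&(V[...,2]<154)&(V[...,1]>75)&(V[...,1]<125)&(abs(V[...,0])<20); q=V[m]
print(m.sum(), q.min(0),q.max(0), np.median(q,0))
for v in range(180,300,8): print(v,[tuple(V[v,u].round().astype(int).tolist()) for u in range(242,300,6)])
E
```

```text
[ 0.54852737 -0.02559938  0.09100033] [-1.56269045 15.23648026  3.21604868]
1347 [ -4.45637184  80.21823863 146.02857403] [ 15.56913015 115.29957503 153.99376116] [  8.90161071  87.44735971 151.00546801]
180 [(24, 133, 2), (24, 128, 2), (24, 123, 3), (24, 118, 2), (24, 113, 2), (24, 108, 3), (24, 103, 3), (24, 98, 3), (24, 93, 3), (32, 90, 42)]
188 [(17, 133, 1), (17, 128, 3), (17, 123, 3), (17, 118, 2), (17, 113, 1), (17, 108, 2), (17, 103, 3), (17, 98, 2), (17, 93, 2), (26, 90, 43)]
196 [(10, 134, 2), (10, 129, 1), (10, 123, 2), (10, 118, 2), (11, 113, 3), (10, 108, 2), (10, 103, 2), (10, 98, 1), (10, 93, 1), (21, 90, 43)]
204 [(3, 134, 3), (4, 128, 4), (3, 123, 2), (3, 118, 2), (3, 113, 2), (3, 108, 2), (3, 103, 3), (4, 98, 4), (3, 93, 2), (15, 89, 43)]
212 [(-4, 134, 3), (-4, 129, 4), (-4, 124, 2), (-4, 118, 2), (-4, 113, 3), (-4, 108, 2), (-4, 103, 3), (-4, 98, 1), (-4, 93, 2), (9, 89, 44)]
220 [(-11, 134, 2), (-11, 129, 3), (-11, 124, 2), (-11, 119, 3), (-11, 113, 2), (-11, 108, 3), (-11, 103, 2), (-11, 98, 2), (-11, 92, 2), (3, 89, 46)]
228 [(-18, 134, 3), (-19, 129, 2), (-19,
[... 657 characters left out ...]
104, 133), (12, 102, 132), (11, 99, 131), (12, 96, 133), (-29, 89, 45)]
268 [(-57, 136, 2), (-57, 130, 2), (-57, 125, 2), (-57, 119, 3), (12, 107, 141), (12, 104, 140), (12, 102, 140), (12, 99, 140), (12, 96, 141), (-36, 89, 45)]
276 [(-66, 136, 1), (8, 115, 141), (8, 112, 140), (8, 110, 141), (12, 107, 148), (11, 104, 147), (12, 102, 148), (12, 99, 148), (11, 96, 146), (7, 94, 139)]
284 [(-74, 136, 2), (8, 114, 147), (8, 112, 147), (7, 109, 146), (11, 106, 154), (12, 104, 155), (12, 101, 154), (11, 99, 154), (12, 97, 154), (8, 94, 147)]
292 [(-82, 137, 3), (8, 114, 154), (8, 111, 154), (8, 109, 154), (11, 106, 159), (12, 104, 160), (11, 101, 160), (12, 99, 161), (12, 97, 161), (8, 94, 154)]
```

Call:
play_rows(
  series=[
    [[0,-25,0],[0,0,0]],
    [[0,-10,-40],[0,0,0]],
    [[0,0,-62],[0,0,0]],
    [[0,0,-62],[0,0,0]],
    [[-20,30,-45],[0,0,0]],
    [[-30,50,-30],[0,0,0]],
    [[-35,45,-20],[0,0,0]],
    [[0,0,0],[0,0,0]],
  ],
)

```text
time: 7.18
eef_pos: [0.4754, -0.1316, 0.3506]
orientation: [0.002, 0.998, 0.057, 0.001]
wrist_force: [0.3, -0.1, 0.0]
opening: 0.0003
grip_force: 0.0
```

```bash
python3 - <<'E'
from h import *
snap('wrist','w4'); o=env.get_obs(); print(o['eef_pos'],o['orientation'],o['time'])
W,g,c,r,a=analyse('w4'); V=vf('w4')
for f in('w1','w4'):
  V=vf(f); m=(V[...,2]>145)&(V[...,2]<156)&(V[...,1]>77)&(V[...,1]<125)&(abs(V[...,0])<12); q=V[m]
  print(f,m.sum(),np.percentile(q[:,1],[1,5,50,95,99]).round(1))
  m=(V[...,2]>118)&(V[...,2]<156)&(abs(V[...,0])<3)&(V[...,1]>70)&(V[...,1]<125);q=V[m];i=np.argsort(q[:,1]);print(q[i][::max(1,len(i)//25)][:,1:].round(0).astype(int).tolist())
E
```

```text
[ 0.47605148 -0.12991181  0.34923965] [7.12451735e-04 9.98334060e-01 5.76905943e-02 6.26134227e-04] 7.225
axis [ 0.5604 -0.1277] rim r 0.0729 dial z 0.1474
dark bearings [(162, 53, 58), (164, 52, 103), (220, 119, 149), (222, 116, 134), (228, 120, 126)]
pin [ 0.5015 -0.1915] 119 0.18656801657998456 r 0.08680485378932902 bearing 227.28939307761624
w1 191 [103.5 103.7 106.8 111.1 111.5]
[[70, 149], [71, 148], [75, 140], [77, 140], [78, 139], [81, 134], [82, 134], [84, 132], [86, 134], [87, 133], [89, 133], [91, 134], [92, 132], [93, 133], [95, 133], [97, 134], [98, 132], [100, 134], [102, 132], [103, 134], [104, 133], [104, 146], [104, 141], [105, 150], [106, 150], [108, 152], [109, 152], [111, 150]]
w4 180 [79.7 79.9 83.3 87.4 87.9]
[[71, 148], [71, 146], [72, 148], [72, 147], [73, 146], [75, 141], [75, 140], [76, 141], [77, 140], [78, 140], [80, 149], [80, 141], [80, 135], [80, 146], [80, 152], [80, 151], [80, 151], [81, 151], [82, 154], [83, 150], [83, 152], [84, 152], [85, 151], [86, 151], [86, 151], [87, 150]]
```

View pics/w4.png

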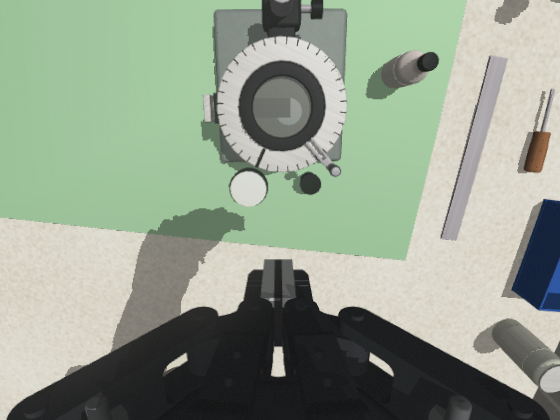

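The slide is home: the plate's outer face is now at y' = 88 mm, and it was at 112. In the picture the zero mark is at (261,160) and the lever pin at (335,171). Next I'll move beside the pin on its outer side.

Call:
play_rows(
  series=[
    [[18,43,0],[0,0,0]],
    [[18,43,0],[0,0,0]],
    [[0,0,30],[0,0,-0.178]],
    [[0,0,45],[0,0,-0.178]],
    [[0,0,50],[0,0,-0.178]],
    [[0,0,52],[0,0,-0.178]],
    [[0,0,50],[0,0,0]],
    [[0,0,0],[0,0,0]],
  ],
)

```text
time: 8.22
eef_pos: [0.5185, -0.2061, 0.1159]
orientation: [-0.004, 0.914, 0.405, -0.005]
wrist_force: [-0.0, 0.3, 1.0]
opening: -0.0003
grip_force: 0.0
```

```bash
cat >> h.py <<'E'
def rel():
    o=env.get_obs(); q=o['orientation']; psi=2*np.arctan2(q[2],q[1]); e=np.array(o['eef_pos']); d=np.array([.5604,-.1277])-e[:2]
    x=np.array([np.cos(psi),np.sin(psi)]); y=np.array([np.sin(psi),-np.cos(psi)])
    print('psi',np.degrees(psi).round(2),'axis in tool mm',(d@x*1000).round(1),(d@y*1000).round(1),'z',e[2].round(4),'F',np.round(o['wrist_force'],1),'t',o['time'])
E
python3 - <<'E'
from h import *
W,p=world('w4','wrist'); g=cv2.cvtColor(p,cv2.COLOR_RGB2GRAY).astype(float); d=W[...,:2]-[.5604,-.1277]
r=np.hypot(d[...,0],d[...,1]);a=np.degrees(np.arctan2(d[...,1],d[...,0]))%360
for lo,hi in((.052,.058),(.058,.065),(.054,.066)):
    m=(r>lo)&(r<hi)&(abs(a-163)<6)&(W[...,2]>.138); w=np.clip(170-g[m],0,None); print((w*a[m]).sum()/w.sum())
rel()
E
```

```text
162.53902620821074
162.4754501863331
162.4876558339206
psi 47.75 axis in tool mm 86.2 -21.7 z 0.1159 F [-0.   0.3  1. ] t 8.225
```

Call:
play_rows(
  series=[
    [[0,0,-7],[0,0,0]],
    [[-2.3,-13.1,0],[0,0,0.15]],
    [[-2.3,-13.1,0],[0,0,0.15]],
    [[-2.3,-13.1,0],[0,0,0.15]],
    [[-2.3,-13.1,0],[0,0,0.15]],
    [[-2.3,-13.1,0],[0,0,0.15]],
    [[-1.3,-8.8,0],[0,0,0.1]],
    [[0,0,0],[0,0,0]],
  ],
)

```text
time: 9.22
eef_pos: [0.4809, -0.151, 0.132]
orientation: [0.001, 1.0, -0.008, 0.003]
wrist_force: [-0.2, 0.1, -1.1]
opening: 0.0002
grip_force: 0.0
```

```bash
python3 - <<'E'
from h import *
rel(); snap('wrist','w5'); 
W,p=world('w5','wrist'); d=W[...,:2]-[.5604,-.1277]; r=np.hypot(d[...,0],d[...,1]);a=np.degrees(np.arctan2(d[...,1],d[...,0]))%360
m=(W[...,2]>.165)&(W[...,2]<.195)&(r>.078)&(r<.1)&(a>140)&(a<240);print(m.sum(),np.percentile(a[m],[5,50,95]) if m.any() else 0)
E
```

```text
psi -0.92 axis in tool mm 79.1 -24.6 z 0.132 F [-0.2  0.1 -1.1] t 9.225
785 [180.53855824 184.78313857 206.64039962]
```

View pics/w5.png

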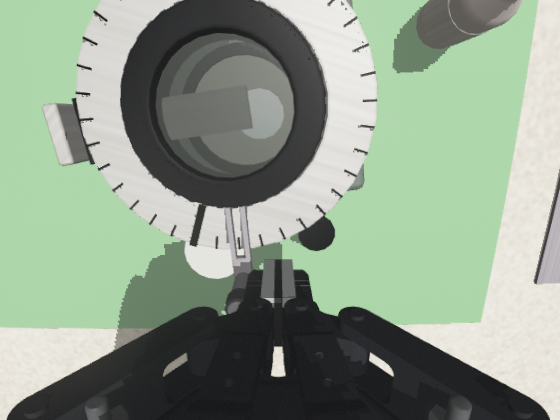

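The lever (237,235) is now about 12° short of the zero mark (200,225). I'll re-seat the fingers lower and further out, then measure the lever bearing.

Call:
play_rows(
  series=[
    [[0,4,0],[0,0,0]],
    [[-8,0,8],[0,0,0]],
    [[0,0,0],[0,0,0]],
  ],
)

```text
time: 9.65
eef_pos: [0.4688, -0.1544, 0.1194]
orientation: [-0.0, 1.0, -0.009, -0.001]
wrist_force: [-1.2, 0.0, -0.6]
opening: 0.0004
grip_force: 0.0
```

```bash
cat >> h.py <<'E'
def bear(f):
    W,p=world(f,'wrist'); g=cv2.cvtColor(p,cv2.COLOR_RGB2GRAY).astype(float); d=W[...,:2]-[.5604,-.1277]
    r=np.hypot(d[...,0],d[...,1]);a=np.degrees(np.arctan2(d[...,1],d[...,0]))%360
    m=(r>.0745)&(r<.082)&(a>140)&(a<230)&(W[...,2]>.143)&(W[...,2]<.160)
    print('lever',m.sum(),np.percentile(a[m],[2,50,98]).round(2),a[m].mean().round(2))
    m=(r>.052)&(r<.070)&(a>140)&(a<230)&(W[...,2]>.1505)&(W[...,2]<.160); print('lever in',m.sum(),np.percentile(a[m],[2,50,98]).round(2) if m.any() else '')
    m=(r>.052)&(r<.065)&(abs(a-162.5)<5)&(W[...,2]>.138); w=np.clip(150-g[m],0,None); print('zero',((w*a[m]).sum()/w.sum()).round(2))
E
python3 - <<'E'
from h import *
bear('w5'); rel()
E
```

```text
lever 274 [179.8  183.48 186.98] 183.48
lever in 408 [178.45 181.09 188.38]
zero 162.51
psi -1.07 axis in tool mm 91.1 -28.4 z 0.1194 F [-1.2  0.  -0.6] t 9.65
```

Call:
play_rows(
  series=[
    [[-2.3,-10.5,0],[0,0,0.1]],
    [[-2.3,-10.5,0],[0,0,0.1]],
    [[-2,-9,0],[0,0,0.087]],
    [[0,0,0],[0,0,0]],
    [[0,0,0],[0,0,0]],
  ],
)

```text
time: 10.28
eef_pos: [0.464, -0.1352, 0.1204]
orientation: [-0.005, 0.99, -0.144, 0.001]
wrist_force: [0.9, 0.3, -0.0]
opening: 0.0
grip_force: 0.0
```

```bash
python3 - <<'E'
from h import *
rel(); snap('wrist','w6'); bear('w6')
E
```

```text
psi -16.57 axis in tool mm 90.3 -34.7 z 0.1204 F [ 0.9  0.3 -0. ] t 10.275
lever 328 [168.46 172.13 175.59] 172.17
lever in 557 [166.91 169.8  177.15]
zero 162.57
```

Call:
play_rows(
  series=[
    [[0,-5,0],[0,0,0]],
    [[0,-4,0],[0,0,0]],
    [[0,-3,0],[0,0,0]],
    [[0,0,0],[0,0,0]],
  ],
)

```text
time: 10.82
eef_pos: [0.4655, -0.1295, 0.1206]
orientation: [-0.007, 0.99, -0.14, 0.001]
wrist_force: [-0.7, -1.9, -0.5]
opening: 0.0001
grip_force: 0.6
```

```bash
python3 - <<'E'
from h import *
rel(); snap('wrist','w7'); bear('w7')
E
```

```text
psi -16.07 axis in tool mm 90.7 -28.0 z 0.1206 F [-0.7 -1.9 -0.5] t 10.825
lever 323 [167.36 171.   174.59] 171.04
lever in 531 [165.96 168.72 176.13]
zero 162.43
```

Call:
play_rows(
  series=[
    [[0,-3,0],[0,0,0]],
    [[0,-2,0],[0,0,0]],
    [[0,0,0],[0,0,0]],
    [[0,0,0],[0,0,0]],
  ],
)

```text
time: 11.38
eef_pos: [0.4664, -0.1271, 0.1207]
orientation: [-0.008, 0.99, -0.138, 0.001]
wrist_force: [-1.9, -1.6, -0.5]
opening: 0.0001
grip_force: 0.6
```

```bash
python3 - <<'E'
from h import *
rel(); snap('wrist','w8'); bear('w8')
E
```

```text
psi -15.86 axis in tool mm 90.6 -25.1 z 0.1207 F [-1.9 -1.6 -0.5] t 11.375
lever 322 [165.71 169.36 172.97] 169.4
lever in 513 [164.25 167.16 174.44]
zero 162.81
```

Call:
play_rows(
  series=[
    [[0,-3,0],[0,0,0]],
    [[0,-3,0],[0,0,0]],
    [[0,-3,0],[0,0,0]],
    [[0,0,0],[0,0,0]],
    [[0,0,0],[0,0,0]],
  ],
)

```text
time: 12.05
eef_pos: [0.4679, -0.1228, 0.121]
orientation: [-0.01, 0.991, -0.135, 0.002]
wrist_force: [-0.2, -0.7, -0.4]
opening: -0.0003
grip_force: 0.3
```

```bash
python3 - <<'E'
from h import *
rel(); snap('wrist','w9'); bear('w9')
E
```

```text
psi -15.49 axis in tool mm 90.4 -19.9 z 0.121 F [-0.2 -0.7 -0.4] t 12.05
lever 321 [162.99 166.5  170.14] 166.6
lever in 490 [161.58 164.32 171.59]
zero 163.96
```

Call:
play_rows(
  series=[
    [[0,-3,0],[0,0,0]],
    [[0,-3,0],[0,0,0]],
    [[0,-2,0],[0,0,0]],
    [[0,0,0],[0,0,0]],
    [[0,0,0],[0,0,0]],
  ],
)

```text
time: 12.72
eef_pos: [0.4687, -0.119, 0.1211]
orientation: [-0.012, 0.991, -0.132, 0.002]
wrist_force: [-0.5, -1.5, -0.1]
opening: -0.0003
grip_force: 0.4
```

```bash
python3 - <<'E'
from h import *
rel(); snap('wrist','w10'); bear('w10'); crop('w10',100,130,340,310,3.3)
E
```

```text
psi -15.16 axis in tool mm 90.8 -15.6 z 0.1211 F [-0.5 -1.5 -0.1] t 12.725
lever 321 [160.57 164.2  167.68] 164.14
lever in 492 [159.14 162.   169.21]
zero 162.72
```

View pics/w10_c.png

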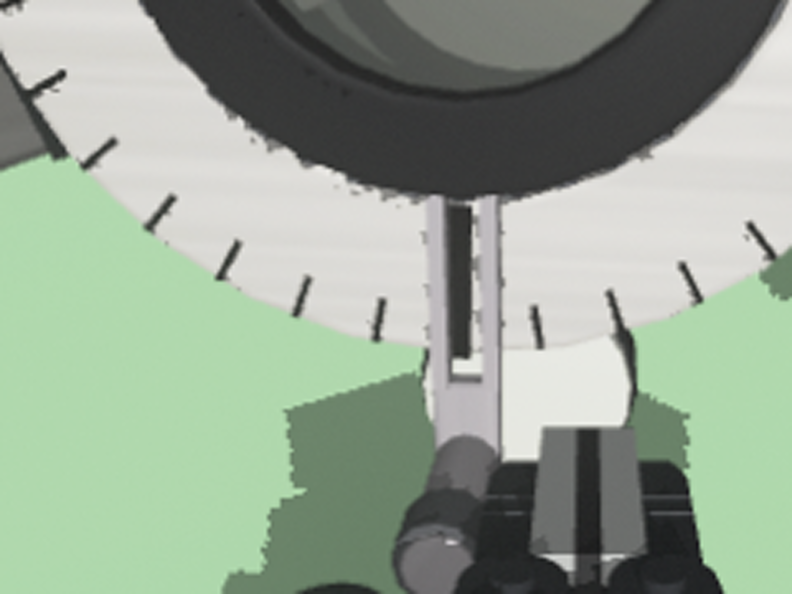

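The zero mark already shows in the slot, sitting toward its left side. About 1.5° remains.

Call:
play_rows(
  series=[
    [[0,-2,0],[0,0,0]],
    [[0,-2,0],[0,0,0]],
    [[0,0,0],[0,0,0]],
    [[0,0,0],[0,0,0]],
  ],
)

```text
time: 13.28
eef_pos: [0.4691, -0.1172, 0.1212]
orientation: [-0.013, 0.991, -0.131, 0.002]
wrist_force: [-0.0, -0.9, -1.1]
opening: 0.0001
grip_force: 0.5
```

```bash
cat >> h.py <<'E'
def slot(f):
    """mark edges vs lever centre at r=66 by projecting grid at dial/lever height"""
    W,p=world(f,'wrist'); g=cv2.cvtColor(p,cv2.COLOR_RGB2GRAY).astype(float); d=W[...,:2]-[.5604,-.1277]
    r=np.hypot(d[...,0],d[...,1]);a=np.degrees(np.arctan2(d[...,1],d[...,0]))%360
    m=(r>.058)&(r<.068)&(abs(a-162.5)<9)
    for k in np.arange(155,171,.5):
        q=m&(abs(a-k)<.25); print(k,int(g[q].mean()) if q.any() else '',(W[...,2][q].mean()*1000).round(1) if q.any() else '',end=' | ')
E
python3 - <<'E'
from h import *
rel(); snap('wrist','w11'); bear('w11'); slot('w11')
E
```

```text
psi -15.0 axis in tool mm 90.9 -13.5 z 0.1212 F [-0.  -0.9 -1.1] t 13.275
lever 305 [159.45 162.97 166.58] 163.04
lever in 458 [158.13 160.68 167.9 ]
zero 162.33
155.0 218 147.4 | 155.5 218 147.2 | 156.0 219 147.3 | 156.5 212 147.3 | 157.0 211 147.6 | 157.5 189 147.7 | 158.0 199 154.7 | 158.5 193 155.0 | 159.0 190 155.3 | 159.5 188 155.3 | 160.0 178 154.3 | 160.5 128 151.8 | 161.0 86 149.0 | 161.5 54 147.8 | 162.0 55 147.7 | 162.5 54 147.8 | 163.0 55 147.8 | 163.5 54 147.7 | 164.0 73 147.6 | 164.5 108 149.4 | 165.0   | 165.5 170 155.3 | 166.0 188 155.4 | 166.5 188 155.0 | 167.0 176 153.3 | 167.5 164 150.6 | 168.0 204 147.8 | 168.5 217 147.2 | 169.0 219 147.3 | 169.5 219 147.1 | 170.0 219 147.6 | 170.5 219 147.2 |
```

Call:
play_rows(
  series=[
    [[0,-1,0],[0,0,0]],
    [[0,0,0],[0,0,0]],
    [[0,15,0],[0,0,0]],
    [[0,15,0],[0,0,0]],
    [[0,0,-40],[0,0,0]],
    [[0,0,-50],[0,0,0]],
    [[0,0,0],[0,0,0]],
  ],
)

```text
time: 14.2
eef_pos: [0.4634, -0.15, 0.2147]
orientation: [-0.012, 0.991, -0.131, 0.006]
wrist_force: [0.9, -0.5, 0.0]
opening: 0.0002
grip_force: 0.0
```

```bash
python3 - <<'E'
from h import *
rel(); snap('wrist','w12'); bear('w12'); slot('w12'); crop('w12',60,0,500,330,1.8)
V=vf('w12'); m=(V[...,2]>145)&(V[...,2]<156)&(V[...,1]>77)&(V[...,1]<125)&(abs(V[...,0])<12); print(np.percentile(V[m][:,1],[1,99]) if m.any() else '')
E
```

```text
psi -15.03 axis in tool mm 87.9 -46.7 z 0.2147 F [ 0.9 -0.5  0. ] t 14.2
lever 138 [159.01 162.77 166.19] 162.81
lever in 233 [157.53 164.59 167.82]
zero 162.14
155.0 209 147.2 | 155.5 211 147.5 | 156.0 208 147.9 | 156.5   | 157.0   | 157.5 199 155.2 | 158.0 192 155.5 | 158.5 179 155.2 | 159.0 180 155.0 | 159.5 167 152.2 | 160.0 137 152.6 | 160.5 123 149.9 | 161.0 80 147.6 | 161.5 63 148.0 | 162.0 52 147.9 | 162.5 52 147.3 | 163.0 52 148.5 | 163.5   | 164.0   | 164.5 114 154.4 | 165.0 127 155.4 | 165.5 166 155.4 | 166.0 174 155.2 | 166.5 164 153.2 | 167.0 149 150.8 | 167.5 178 150.3 | 168.0 211 147.2 | 168.5 211 147.1 | 169.0 211 147.0 | 169.5 211 147.1 | 170.0 211 147.3 | 170.5 211 147.1 | [79.30625608 87.99648348]
```

View pics/w12_c.png

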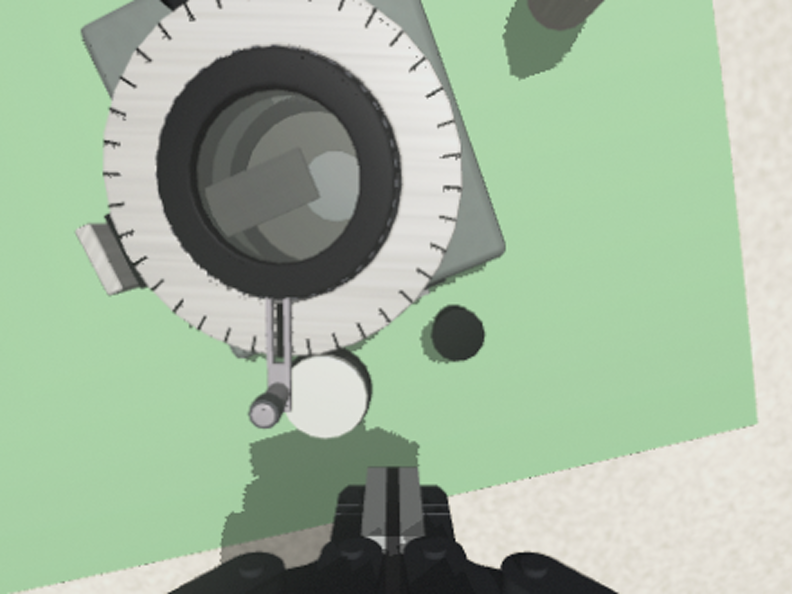

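The zero mark at (279,330) fills the lever's slot: lever at about 162.7°, mark at about 162.5°. The slide face is still at 88 mm and the gripper is clear, so I'm handing the job in.

```bash
python3 -c "
from plant import env
print(env.close_job())"
```

```text
the job is handed in; nothing more can be done
None
```

The tint-plate slide is fully home and the analyser lever stands on the long zero mark to within about 0.3° by wrist camera; the job is handed in at about 14 s, nothing was picked up, and no result came back from the judging.

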